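# Open the label printer for a new roll

## Task

Get the label printer ready for the new roll: press its green catch and let go so that the cover springs ajar by itself, then swing the cover right back until it rests open, and push the green tab of the roll guide inside all the way out to its stop. Do it all with light pushes of the fingertips; grip nothing, do not shift the printer, and leave the sticker roll and the other things on the counter where they are.

Things in the scene. Friction and masses are not known exactly. Their poses are not given: they have to be found in the camera images.
- label_printer: Desktop label printer, 180 mm deep (own x -96 to +84 mm), 118 wide, 108 high, 1.8 kg, loose on rubber feet; dark grey lower half (62 mm high, open well; a 54 mm high step in front), light grey hinged cover. Origin under its centre, on the counter. Own x runs from its front (towards the robot) to its rear, y to the left seen from the robot, z up. Sideways pushes over about 12 N can shift it.
- printer_catch (a joint): Green rocker catch at the front right of the printer, rad: 0 at rest, 0.28 pressed to its stop; its hook lets go of the cover at about 0.22. It springs back when the finger leaves.
- catch_pad (a point): Crest, at mid length, of the round finger ridge (27 mm long along printer y) across the catch's green press pad (24 x 28 mm), 70 mm above the counter. Pressed straight down here it sinks about 6 mm to its stop, at 3 to 5 N. The surface round the pad is 16 mm lower; the cover's lip and front rise 24 and 31 mm behind this point, and swing up and away when the catch lets go.
- printer_cover (a joint): Cover of the printer, rad: 0 shut and latched, about 0.58 sprung ajar (a spring pin lifts it so far and no farther), 1.85 resting open on its stop. It turns about printer y at its rear edge, the front rising and going back. 0.16 kg: about 1 N at the lip moves it along its arc (up and back; a push straight back jams at first); past about 1.2 it falls open by itself, before that back to ajar.
- cover_lip (a point): Foremost point, at mid length, of the round thumb lip (8 mm thick, 48 mm long along printer y) on the front lower edge of the cover; moves with the cover, 145 mm from the hinge line.
- cover_hinge (a point): Point of the cover's hinge line level with the middle of the thumb lip; fixed to the printer, 64 mm above its underside.
- printer_guide (a joint): Roll guide inside the printer, m: how far it is slid towards printer -y (the right-hand side); 0 is narrowest, 0.038 its outer stop. It slides with about 2 N of friction and stays where it is left. Covered until the printer's cover is open.
- guide_tab (a point): Top edge, on the inner (printer +y) face, of the roll guide's green upright tab: 22 mm wide along printer x, 6 thick, 32 high, its top 94 mm above the counter, its foot at rim height. Push the inner face towards printer -y. Beside that face is free room above the rim; the fixed light grey cheek of the roll holder (90 mm high) begins 23 mm behind this point.
- sticker_roll: The new roll of white stickers, 68 mm across, 30 mm high, lying flat on the counter to the right of the printer; origin under its centre. To be left alone.
- rubber_stamp: Date stamp with red turned handle on a wooden block, 26 x 40 x 59 mm; origin under its centre. To be left alone.
- tongs: Steel praline tongs lying on the counter, 41 x 188 x 17 mm, long axis its y; origin under the centre. To be left alone.
- gift_box: Small dark gift box with orange ribbon, 91 x 61 x 48 mm; origin under its centre. To be left alone.

How it is judged:
By the outcome, as a careful person would: the job done as asked, in the order asked, and still so for the second after the job is handed in, with the robot touching nothing.
It also fails if it takes over 51 s, if anything falls off the work surface, if the arm or the gripper's body presses on something with over 40 N, if the wrist force passes 120 N, or if a joint passes its speed limit or range.

## Robot

A 6-joint arm with a two-finger parallel gripper is mounted at the origin on a cart in front of the work surface, level with it; the furniture and walls round the work are solid. World frame = base frame: x ahead of the robot, y to its left, z up, the work surface at z = 0. Lengths are in m, angles in rad, forces in N, time in s.
With the tool pointing down it reaches from about 0.4 to 0.825 m from the base axis. Payload 7 kg.
Tool frame: the origin (TCP) lies on the centre line of the jaws, within the pads' length; the fingertips stand 22 mm ahead of it and the grasp point (between the pads) lies 3 mm ahead of it (arm.tcp_to_tips is the distance from the TCP to the fingertips, in m); z points along the fingers, y is the line along which they close (so a half turn about z gives the same grasp; the last joint's range is limited). The gripper opens to 88 mm and grips with 3 to 60 N. Pads are 19 mm wide; open, the fingers measure 130 mm over their backs; the gripper's body (78 mm by 193 mm) begins 47 mm behind the grasp point.
Start: joints at [1.524, 0.359, 0.012, 0, -1.224, -0.288], TCP at [0.222, 0.637, 0.249] pointing down, gripper open.
Joint ranges: [-3.07, 3.07], [-1.43, 2.12], [-1.02, 1.25], [-3.03, 1.67], [-3.05, -0], [-3.03, 3.03]. Speed limits (rad/s): [2.39, 2.39, 3.01, 3.14, 3.14, 3.14].

## Interface

Orientations are given as [roll, pitch, yaw] about the fixed x, y, z axes, in that order (R = Rz(yaw) Ry(pitch) Rx(roll)).
In Python, from station import arm gives the robot as it stands.
- The arm moves only by the tool jog_arm, never from a script. Its argument "targets" is a list of rows, each an object of numbers: "dx", "dy", "dz": the shift along the tool's x, y, z in mm; "rx", "ry", "rz": the turn, a rotation vector about the tool's x, y, z in rad; "gripper": the closure, from 0 (fully open) to 1 (shut). In form: [{"dx": .., "dy": .., "dz": .., "rx": .., "ry": .., "rz": .., "gripper": ..}, ...]. A call has exactly 8 rows; each row is the pose to reach, as a shift and turn from the pose commanded when the call began, along the tool's axes at that moment; what a row does not reach only later rows make up. A row lasts 1/12 s, in which the tool goes at most 41.7 mm and 7.16 degrees, less where a joint would pass 70% of its speed; a pose out of reach is approached as far as the arm can. A call with a gripper value outside its range is refused whole. The fingers move at their own pace and stop on an object; "force" is the grip in N (left out, the last holds). Time passes only in rows, so rows that repeat a pose let the fingers close, or fill a call up. It gives the time, the measured TCP pose, the force, the opening and the grip force at its end, in the units of the state.
- arm.get_state(): the state, without advancing time (a new reading comes with each control period).
- arm.grab_frame(name): name is "side" or "top" or "wrist"; returns a dict with "frame" (384x512x3 uint8, red, green, blue), "z_map" (384x512 float32, m along the optical axis (not along the pixel's ray), 0 where there is no reading), "fx", "fy", "cx", "cy" (pixels), "distortion" ([k1, k2, p1, p2, k3] as OpenCV has them; the pictures are not rectified), "view" (4x4, takes a point from world to camera coordinates). Camera axes: x right, y down, z forward; pixel columns grow to the right and rows downward; lengths in m; the calibration is good to about 2 mm. A picture is of the moment at which its call begins.
- arm.job_done(): hands the job in; it is judged then, once.
The state is a dict: "t": time; "q": joint angles; "qd": joint speeds; "joint_efforts": joint torques, N m; "eef_pos": TCP position; "ee_rot": TCP orientation; "force": force on the tool from outside, world axes, zero at the start; "moment": the same for the moment, N m; "width": finger opening in m; "gripper_force": force on a finger pad.
Only numpy, scipy, OpenCV 4.12 (cv2) and the standard library are available. Lean on these libraries where they do the work, as an engineer would, in place of code of your own. Each camera call takes 0.05 s, during which the arm holds its last target. There are 200 camera calls.

## Working session

There is one attempt and no reset: what is moved stays moved. The work goes in short steps, Python scripts to look and compute and a tool call to move; the robot and the scene stay as the last step left them, time stands still between calls to the robot, and variables do not carry over. Pictures are saved under pics/ and viewed, at most 10 in all, crops included, and the job is handed in when it is done.

Besides the shell and the picture viewer there is one more tool, called after "Request:" as name(argument=value, ...), one argument or row to a line, values as JSON. jog_arm: Moves the arm, as the interface text tells. Its arguments: {"type":"object","properties":{"targets":{"type":"array","items":{"type":"object","properties":{"dx":{"type":"number"},"dy":{"type":"number"},"dz":{"type":"number"},"rx":{"type":"number"},"ry":{"type":"number"},"rz":{"type":"number"},"gripper":{"type":"number"}}}},"force":{"type":"number"}},"required":["targets"]}

```bash
mkdir -p pics
cat > h.py <<'E'
import numpy as np, cv2
from station import arm
from scipy.spatial.transform import Rotation as R
def grab(n):
    f=arm.grab_frame(n); f['K']=np.array([[f['fx'],0,f['cx']],[0,f['fy'],f['cy']],[0,0,1.]]); f['D']=np.array(f['distortion']); f['view']=np.array(f['view']); return f
def pts(f,uv,z=None):
    """world points from pixels: z_map if z None, else plane z"""
    uv=np.atleast_2d(uv).astype(float)
    n=cv2.undistortPoints(uv[:,None],f['K'],f['D'])[:,0]
    d=np.c_[n,np.ones(len(n))]; M=f['view']; Rc=M[:3,:3]; o=-Rc.T@M[:3,3]; w=d@Rc
    s=f['z_map'][uv[:,1].astype(int),uv[:,0].astype(int)] if z is None else (z-o[2])/w[:,2]
    return o+w*s[:,None]
def save(f,n): cv2.imwrite('pics/'+n,f['frame'][:,:,::-1])
def st():
    s=arm.get_state(); print(s['t'],np.round(s['eef_pos'],4),np.round(s['ee_rot'],3),np.round(s['force'],1),s['width'],np.round(s['q'],2)); return s
E
python3 - <<'E'
from h import *
st()
a=grab('top');b=grab('side')
cv2.imwrite('pics/a.png',cv2.resize(np.hstack([a['frame'],b['frame']])[:,:,::-1],(800,300)))
save(a,'top.png')
import pickle;pickle.dump((a,b),open('f.pkl','wb'))
for f in(a,b): print(np.round(-f['view'][:3,:3].T@f['view'][:3,3],3))
E
```

```text
0.0 [0.2217 0.6371 0.2476] [ 3.14  -0.    -0.335] [0.6 0.6 0.7] 0.08773666092666745 [ 1.52  0.36  0.01 -0.   -1.22 -0.29]
[0.227 0.014 1.392]
[-0.059 -0.883  1.002]
```

View pics/a.png

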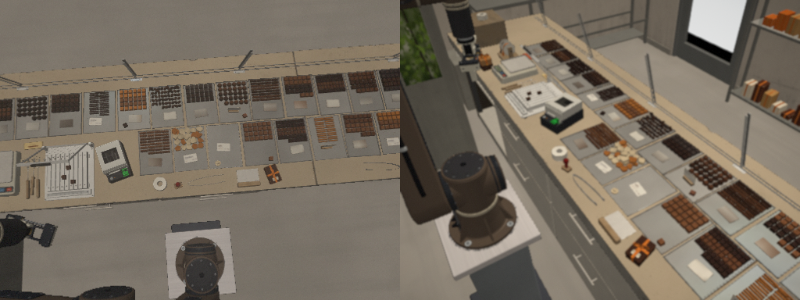

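View pics/top.png

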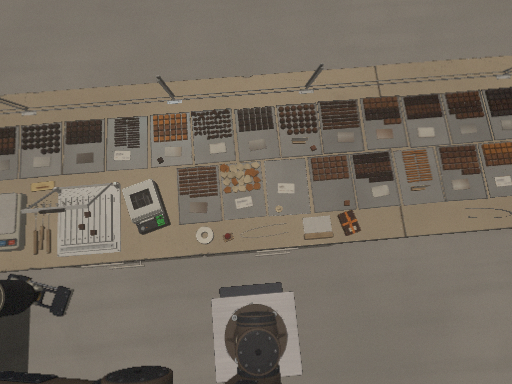

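The top view shows the printer at about (147,206), with the green catch at about (160,221) and the roll at (205,235). The side view shows the printer at about (560,112) in the montage. I'll measure these coarsely now and refine with the wrist camera.

```bash
cat >> h.py <<'E'
def green(f,lo=60):
    h=cv2.cvtColor(f['frame'],cv2.COLOR_RGB2HSV); m=cv2.inRange(h,(45,110,lo),(85,255,255))
    n,l,s,c=cv2.connectedComponentsWithStats(m); return l,[(i,s[i],c[i]) for i in range(1,n) if s[i][4]>4]
E
python3 - <<'E'
from h import *
import pickle
a,b=pickle.load(open('f.pkl','rb'))
for nm,f in(('top',a),('side',b)):
    l,c=green(f)
    for i,s,ce in c:
        v,u=np.where(l==i); p=pts(f,np.c_[u,v]); 
        print(nm,s,ce.round(1),np.median(p,0).round(4), pts(f,ce,.066).round(4))
# printer cover points: z>0.09 near
v,u=np.mgrid[170:245,115:185]; uv=np.c_[u.ravel(),v.ravel()]; p=pts(a,uv); q=p[(p[:,2]>.085)&(p[:,2]<.13)]
print(len(q),q.mean(0)); r=cv2.minAreaRect((q[:,:2]*1000).astype(np.float32)); print(r, cv2.boxPoints(r))
q=p[(p[:,2]>.04)&(p[:,2]<.13)];r=cv2.minAreaRect((q[:,:2]*1000).astype(np.float32)); print(r, cv2.boxPoints(r))
w=grab('wrist'); save(w,'w0.png'); s=arm.get_state(); Rt=R.from_euler('xyz',s['ee_rot']).as_matrix()
C=-w['view'][:3,:3].T@w['view'][:3,3]; print('cam in tool',Rt.T@(C-s['eef_pos']), (Rt.T@w['view'][:3,:3].T).round(2), w['fx'])
E
```

```text
top [156 215   6   4  10] [158.3 216.3] [0.475  0.3353 0.0657] [[0.4744 0.3339 0.066 ]]
top [157 219   8   7  44] [160.3 221.8] [0.4519 0.3278 0.0681] [[0.4526 0.3269 0.066 ]]
side [192 151  11   9  65] [197.4 154.9] [0.4556 0.3268 0.064 ] [[0.4535 0.3222 0.066 ]]
1188 [0.53198048 0.38301946 0.10724588]
((534.45263671875, 385.1779479980469), (137.79946899414062, 119.59252166748047), 15.967148780822754) [[451.762   423.71387]
 [484.6602  308.7353 ]
 [617.1433  346.64203]
 [584.2451  461.6206 ]]
((537.6610107421875, 404.47784423828125), (232.67166137695312, 155.38790893554688), 16.016361236572266) [[404.4043 447.0575]
 [447.2777 297.7013]
 [670.9177 361.8982]
 [628.0443 511.2544]]
cam in tool [ 7.45555242e-02 -7.90099330e-05 -1.35610500e-01] [[ 0.   -0.96 -0.28]
 [ 1.    0.    0.  ]
 [-0.   -0.28  0.96]] 280.1637728739287
```

Request:
jog_arm(
  targets=[
    {"dx":20,"dy":11,"rz":-0.07,"gripper":1},
    {"dx":54,"dy":30,"rz":-0.15,"gripper":1},
    {"dx":88,"dy":48,"rz":-0.24,"gripper":1},
    {"dx":122,"dy":67,"rz":-0.33,"gripper":1},
    {"dx":156,"dy":86,"rz":-0.42,"gripper":1},
    {"dx":190,"dy":105,"rz":-0.5,"gripper":1},
    {"dx":224,"dy":123,"rz":-0.57,"gripper":1},
    {"dx":258,"dy":142,"rz":-0.615,"gripper":1},
  ],
  force=5,
)

```text
invalid input at $.targets[0]: expected keys dx, dy, dz, rx, ry, rz, gripper
```

Request:
jog_arm(
  targets=[
    {"dx":20,"dy":11,"dz":0,"rx":0,"ry":0,"rz":-0.07,"gripper":1},
    {"dx":54,"dy":30,"dz":0,"rx":0,"ry":0,"rz":-0.15,"gripper":1},
    {"dx":88,"dy":48,"dz":0,"rx":0,"ry":0,"rz":-0.24,"gripper":1},
    {"dx":122,"dy":67,"dz":0,"rx":0,"ry":0,"rz":-0.33,"gripper":1},
    {"dx":156,"dy":86,"dz":0,"rx":0,"ry":0,"rz":-0.42,"gripper":1},
    {"dx":190,"dy":105,"dz":0,"rx":0,"ry":0,"rz":-0.5,"gripper":1},
    {"dx":224,"dy":123,"dz":0,"rx":0,"ry":0,"rz":-0.57,"gripper":1},
    {"dx":258,"dy":142,"dz":0,"rx":0,"ry":0,"rz":-0.615,"gripper":1},
  ],
  force=5,
)

```text
t: 0.82
eef_pos: [0.4197, 0.417, 0.2485]
ee_rot: [-3.142, 0.0, 0.284]
force: [1.4, 0.3, -0.6]
width: 0.0397
gripper_force: 0.0
```

Run:
```python
from h import *
st(); w=grab('wrist'); save(w,'w1.png')
import pickle;pickle.dump(w,open('w1.pkl','wb'))
l,c=green(w)
for i,s,ce in c:
    v,u=np.where(l==i); p=pts(w,np.c_[u,v]); print(s,ce.round(1),np.median(p,0).round(4))
```

```text
0.8167 [0.4197 0.417  0.2485] [-3.142  0.     0.284] [ 1.4  0.3 -0.6] 0.03967246157350554 [ 1.11  0.22 -0.18 -0.   -1.17  0.74]
[328 156  19   3  45] [335.7 156.8] [0.4695 0.3364 0.0641]
[327 162  25  23 494] [338.1 173.6] [0.4526 0.3278 0.0656]
```

View pics/w1.png

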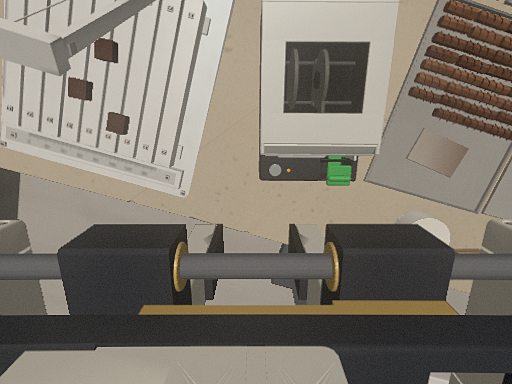

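The wrist picture shows the printer almost square to the tool. The green pad is at about (338,173) and the cover's front edge runs along row 150, columns 262–380. Next I'll work out the printer's yaw, the crest and the lip.

Run:
```python
from h import *
import pickle
w=pickle.load(open('w1.pkl','rb'))
v,u=np.mgrid[0:200,240:420]; uv=np.c_[u.ravel(),v.ravel()]; p=pts(w,uv); 
q=p[(p[:,2]>.102)&(p[:,2]<.113)]
r=cv2.minAreaRect((q[:,:2]*1000).astype(np.float32)); print(r,cv2.boxPoints(r))
# front edge line of dark step: dark pixels z .04-.06
for lo,hi in((.1,.113),(.05,.058)):
    m=((p[:,2]>lo)&(p[:,2]<hi)).reshape(u.shape)
    # right/left side edges per row
    for side in(-1,1):
        e=[]
        for rr in range(20 if lo>.09 else 165,140 if lo>.09 else 178):
            c=np.where(m[rr])[0]
            if len(c): e.append([240+(c[0] if side<0 else c[-1]),rr])
        P=pts(w,e)
        d=np.polyfit(P[:,0],P[:,1],1); print(lo,side,'yaw',np.arctan(d[0]),P[0].round(4),P[-1].round(4))
yaw=0.28; c,s=np.cos(yaw),np.sin(yaw); A=np.array([[c,s],[-s,c]])
l,cc=green(w); v,u=np.where(l>0); P=pts(w,np.c_[u,v]); L=P[:,:2]@A.T
for x in np.arange(np.floor(L[:,0].min()*500)/500,L[:,0].max(),.002):
    k=(L[:,0]>=x)&(L[:,0]<x+.002)
    if k.sum(): print(round(x+.001,4),k.sum(),np.median(P[k,2]).round(4),L[k,1].min().round(4),L[k,1].max().round(4))
# column profile in lip region (u=310)
for vv in range(138,164,2): t=pts(w,[310,vv])[0]; print(vv,(A@t[:2]).round(4),t[2].round(4))
```

```text
((534.2273559570312, 384.2630615234375), (132.383544921875, 118.65403747558594), 16.27051544189453) [[454.06476 422.66888]
 [487.3084  308.76697]
 [614.38995 345.85724]
 [581.1463  459.75916]]
0.1 -1 yaw 0.2778750184882025 [0.5671 0.4543 0.1059] [0.4684 0.4268 0.1071]
0.1 1 yaw 0.2739217266523982 [0.5988 0.3426 0.1081] [0.5011 0.3143 0.1064]
0.05 -1 yaw 0.23434737733671362 [0.4338 0.4168 0.0508] [0.4196 0.4126 0.0507]
0.05 1 yaw 0.2764586553367325 [0.4667 0.3056 0.0526] [0.4525 0.3009 0.0519]
0.513 37 0.0651 0.1749 0.2009
0.515 31 0.0658 0.1754 0.2011
0.517 16 0.0673 0.1753 0.2017
0.519 45 0.0691 0.1762 0.2016
0.521 44 0.0692 0.1761 0.2015
0.523 51 0.0669 0.1746 0.2013
0.525 47 0.0654 0.1751 0.202
0.527 27 0.0656 0.1753 0.2019
0.529 45 0.0656 0.1754 0.2016
0.531 47 0.0653 0.1708 0.2021
0.533 41 0.0649 0.1741 0.2014
0.535 26 0.0642 0.1763 0.2013
0.537 21 0.064 0.1872 0.201
0.539 13 0.064 0.1873 0.2012
0.543 19 0.0638 0.1767 0.2008
0.545 26 0.0645 0.1884 0.2021
0.593 3 0.3842 0.2851 0.2851
138 [0.5693 0.2321] 0.1078
140 [0.5673 0.2319] 0.1073
142 [0.5655 0.232 ] 0.1082
144 [0.5634 0.2315] 0.1064
146 [0.5616 0.2317] 0.1078
148 [0.5593 0.231 ] 0.1049
150 [0.5571 0.2305] 0.1031
152 [0.5548 0.2301] 0.1012
154 [0.5523 0.2293] 0.0978
156 [0.5463 0.224 ] 0.0715
158 [0.5413 0.2204] 0.0539
160 [0.5389 0.2203] 0.0538
162 [0.5365 0.2201] 0.0536
```

Request:
jog_arm(
  targets=[
    {"dx":-10,"dy":20,"dz":10,"rx":0,"ry":0.06,"rz":0,"gripper":1},
    {"dx":-15,"dy":48,"dz":25,"rx":0,"ry":0.15,"rz":0,"gripper":1},
    {"dx":-15,"dy":75,"dz":45,"rx":0,"ry":0.25,"rz":0,"gripper":1},
    {"dx":-10,"dy":92,"dz":70,"rx":0,"ry":0.33,"rz":0,"gripper":1},
    {"dx":-6,"dy":96,"dz":95,"rx":0,"ry":0.35,"rz":0,"gripper":1},
    {"dx":-5,"dy":96,"dz":115,"rx":0,"ry":0.35,"rz":0,"gripper":1},
    {"dx":-5,"dy":96,"dz":124,"rx":0,"ry":0.35,"rz":0,"gripper":1},
    {"dx":-5,"dy":96,"dz":128,"rx":0,"ry":0.35,"rz":0,"gripper":1},
  ],
)

```text
t: 1.53
eef_pos: [0.4396, 0.3234, 0.1184]
ee_rot: [3.139, -0.347, 0.281]
force: [0.1, -0.4, -0.6]
width: 0.0004
gripper_force: 0.0
```

Run:
```python
from h import *
s=st(); w=grab('wrist'); save(w,'w2.png')
Rt=R.from_euler('xyz',s['ee_rot']).as_matrix(); tip=s['eef_pos']+.022*Rt[:,2]
Y=np.array([[.961,.2764],[-.2764,.961]]); print('tip',tip, Y@tip[:2])
l,c=green(w)
for i,q,ce in c:
    v,u=np.where(l==i); p=pts(w,np.c_[u,v]); print(q,ce.round(1),np.median(p,0).round(4),Y@np.median(p,0)[:2])
```

```text
1.5333 [0.4396 0.3234 0.1184] [ 3.139 -0.347  0.281] [ 0.1 -0.4 -0.6] 0.00040119817706739977 [ 1.05  0.12 -0.96  0.8  -0.34  0.07]
tip [0.44681177 0.32540553 0.097735  ] [0.5193282  0.18921594]
[239 192  35  13 356] [255.6 197. ] [0.4731 0.3334 0.0639] [0.54685049 0.18963199]
[239 207  38  25 536] [255.1 216.6] [0.4593 0.3299 0.0652] [0.53258358 0.19005346]
[255 234   2   4   5] [255.6 235.4] [0.4464 0.325  0.0695] [0.5188069 0.1889121]
[255 243   2   3   6] [255.5 244. ] [0.4399 0.3234 0.065 ] [0.51215781 0.18918981]
```

View pics/w2.png

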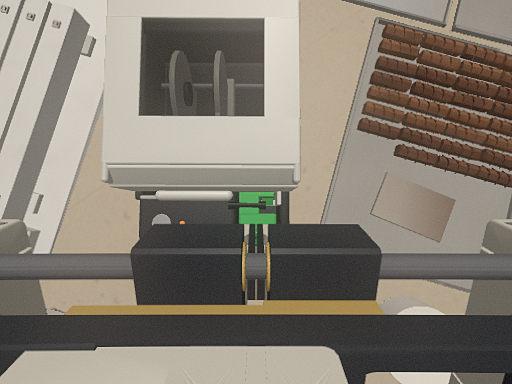

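The picture shows the closed fingertips over the green ridge at about (256,236). The thumb lip is at row 196, columns 155–233. Going down to just above the ridge.

Request:
jog_arm(
  targets=[
    {"dx":-1.5,"dy":0,"dz":4,"rx":0,"ry":0,"rz":0,"gripper":1},
    {"dx":-3,"dy":0,"dz":9,"rx":0,"ry":0,"rz":0,"gripper":1},
    {"dx":-5,"dy":0,"dz":15,"rx":0,"ry":0,"rz":0,"gripper":1},
    {"dx":-6.5,"dy":0,"dz":19,"rx":0,"ry":0,"rz":0,"gripper":1},
    {"dx":-7.5,"dy":0,"dz":22,"rx":0,"ry":0,"rz":0,"gripper":1},
    {"dx":-8.5,"dy":0,"dz":25,"rx":0,"ry":0,"rz":0,"gripper":1},
    {"dx":-9,"dy":0,"dz":26,"rx":0,"ry":0,"rz":0,"gripper":1},
    {"dx":-9,"dy":0,"dz":26,"rx":0,"ry":0,"rz":0,"gripper":1},
  ],
)

```text
t: 2.25
eef_pos: [0.4424, 0.3262, 0.0953]
ee_rot: [3.141, -0.347, 0.28]
force: [-0.1, 0.5, 0.1]
width: 0.0002
gripper_force: 0.0
```

```bash
cat >> h.py <<'E'
Y=np.array([[.961,.2764],[-.2764,.961]])
def tip():
    s=st(); Rt=R.from_euler('xyz',s['ee_rot']).as_matrix(); t=s['eef_pos']+.022*Rt[:,2]; print('tip local',(Y@t[:2]).round(4),t[2].round(4)); return s
E
python3 -c "from h import *;tip()"
```

```text
2.25 [0.4424 0.3262 0.0953] [ 3.141 -0.347  0.28 ] [-0.1  0.5  0.1] 0.00024759406543539675 [ 0.95  0.16 -1.02  1.06 -0.24 -0.11]
tip local [0.5228 0.1912] 0.0746
```

Request:
jog_arm(
  targets=[
    {"dx":-1,"dy":0,"dz":-3,"rx":0,"ry":-0.02,"rz":0,"gripper":1},
    {"dx":-1,"dy":0,"dz":-5,"rx":0,"ry":-0.05,"rz":0,"gripper":1},
    {"dx":-1,"dy":0,"dz":-5,"rx":0,"ry":-0.09,"rz":0,"gripper":1},
    {"dx":-1,"dy":0,"dz":-5,"rx":0,"ry":-0.12,"rz":0,"gripper":1},
    {"dx":-1,"dy":0,"dz":-4,"rx":0,"ry":-0.14,"rz":0,"gripper":1},
    {"dx":-1,"dy":0,"dz":-4,"rx":0,"ry":-0.15,"rz":0,"gripper":1},
    {"dx":-1,"dy":0,"dz":-4,"rx":0,"ry":-0.15,"rz":0,"gripper":1},
    {"dx":-1,"dy":0,"dz":-4,"rx":0,"ry":-0.15,"rz":0,"gripper":1},
  ],
)

```text
t: 2.92
eef_pos: [0.4397, 0.3259, 0.0986]
ee_rot: [3.141, -0.197, 0.28]
force: [0.2, 0.6, -0.1]
width: 0.0006
gripper_force: 0.0
```

```bash
python3 -c "from h import *;tip()"
```

```text
2.9167 [0.4397 0.3259 0.0986] [ 3.141 -0.197  0.28 ] [ 0.2  0.6 -0.1] 0.0006415645680713191 [ 1.08  0.21 -0.72  0.29 -0.52  0.53]
tip local [0.5169 0.1917] 0.077
```

Request:
jog_arm(
  targets=[
    {"dx":0,"dy":2,"dz":2,"rx":0,"ry":0,"rz":0,"gripper":1},
    {"dx":0,"dy":3,"dz":5,"rx":0,"ry":0,"rz":0,"gripper":1},
    {"dx":-0.5,"dy":3,"dz":7,"rx":0,"ry":0,"rz":0,"gripper":1},
    {"dx":-1,"dy":3,"dz":9,"rx":0,"ry":0,"rz":0,"gripper":1},
    {"dx":-1,"dy":3,"dz":10.5,"rx":0,"ry":0,"rz":0,"gripper":1},
    {"dx":-1.5,"dy":3,"dz":12,"rx":0,"ry":0,"rz":0,"gripper":1},
    {"dx":-1.5,"dy":3,"dz":13,"rx":0,"ry":0,"rz":0,"gripper":1},
    {"dx":-1.5,"dy":3,"dz":13,"rx":0,"ry":0,"rz":0,"gripper":1},
  ],
)

```text
t: 3.58
eef_pos: [0.4415, 0.3224, 0.0853]
ee_rot: [3.14, -0.196, 0.28]
force: [-4.7, -1.7, 6.7]
width: 0.0008
gripper_force: 3.0
```

```bash
cat >> h.py <<'E'
def prof(f):
    """printer-local height profile along y=.222 (cover) from a view"""
    v,u=np.mgrid[0:384:2,0:512:2]; p=pts(f,np.c_[u.ravel(),v.ravel()]); L=p[:,:2]@Y.T
    for y in(.235,):
        for x in np.arange(.51,.72,.01):
            k=(abs(L[:,1]-y)<.02)&(abs(L[:,0]-x)<.005)&(p[:,2]<.4)
            if k.sum(): print(round(x,3),k.sum(),np.percentile(p[k,2],[10,50,90]).round(3))
E
python3 -c "
from h import *;tip();prof(grab('top'))"
```

```text
3.5833 [0.4415 0.3224 0.0853] [ 3.14  -0.196  0.28 ] [-4.7 -1.7  6.7] 0.0007754830658849242 [ 1.07  0.23 -0.74  0.31 -0.48  0.52]
tip local [0.5177 0.1878] 0.0637
0.57 2 [0.137 0.138 0.138]
0.58 7 [0.138 0.141 0.143]
0.59 6 [0.136 0.138 0.139]
0.6 8 [0.131 0.135 0.138]
0.61 6 [0.128 0.132 0.134]
0.62 7 [0.127 0.128 0.131]
0.63 6 [0.125 0.127 0.129]
0.64 6 [0.122 0.125 0.129]
0.65 6 [0.117 0.121 0.123]
0.66 7 [0.114 0.118 0.122]
0.67 7 [0.114 0.115 0.118]
0.68 6 [0.11  0.113 0.115]
0.69 5 [0.107 0.109 0.113]
0.7 3 [0.103 0.105 0.108]
```

Cover is rising. Letting go by retreating up and back.

Request:
jog_arm(
  targets=[
    {"dx":-2,"dy":0,"dz":-3,"rx":0,"ry":0,"rz":0,"gripper":1},
    {"dx":-6,"dy":0,"dz":-8,"rx":0,"ry":0,"rz":0,"gripper":1},
    {"dx":-14,"dy":0,"dz":-14,"rx":0,"ry":0,"rz":0,"gripper":1},
    {"dx":-24,"dy":0,"dz":-20,"rx":0,"ry":0,"rz":0,"gripper":1},
    {"dx":-32,"dy":0,"dz":-25,"rx":0,"ry":0,"rz":0,"gripper":1},
    {"dx":-38,"dy":0,"dz":-30,"rx":0,"ry":0,"rz":0,"gripper":1},
    {"dx":-40,"dy":0,"dz":-32,"rx":0,"ry":0,"rz":0,"gripper":1},
    {"dx":-40,"dy":0,"dz":-32,"rx":0,"ry":0,"rz":0,"gripper":1},
  ],
)

```text
t: 4.3
eef_pos: [0.3974, 0.3106, 0.1099]
ee_rot: [-3.141, -0.197, 0.281]
force: [-0.0, -0.4, -0.6]
width: 0.0005
gripper_force: 0.0
```

```bash
python3 -c "
from h import *;tip();prof(grab('top'));w=grab('wrist');save(w,'w3.png')"
```

```text
4.3 [0.3974 0.3106 0.1099] [-3.141 -0.197  0.281] [-0.  -0.4 -0.6] 0.0004522847536697163 [ 1.15  0.13 -0.8   0.3  -0.54  0.45]
tip local [0.4721 0.1887] 0.0883
0.54 5 [0.05  0.053 0.057]
0.55 8 [0.057 0.062 0.066]
0.56 3 [0.066 0.069 0.069]
0.57 7 [0.021 0.145 0.152]
0.58 13 [0.017 0.146 0.152]
0.59 14 [0.021 0.157 0.166]
0.6 16 [0.018 0.167 0.174]
0.61 6 [0.168 0.168 0.173]
0.62 6 [0.159 0.161 0.164]
0.63 5 [0.155 0.161 0.161]
0.64 6 [0.146 0.15  0.151]
0.65 6 [0.142 0.144 0.145]
0.66 5 [0.134 0.135 0.14 ]
0.67 6 [0.128 0.131 0.134]
0.68 5 [0.122 0.124 0.127]
0.69 4 [0.117 0.118 0.121]
0.7 6 [0.108 0.111 0.112]
0.71 3 [0.104 0.104 0.106]
```

View pics/w3.png

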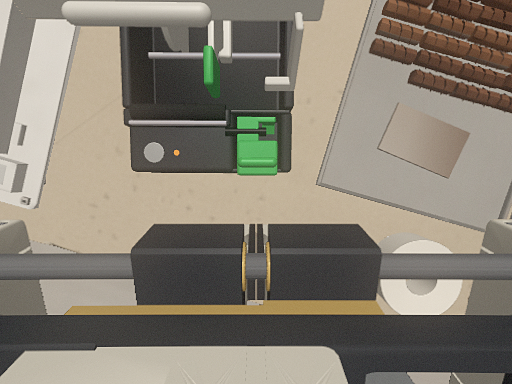

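Picture shows cover ajar: lip along row 13, columns 62–210; green guide tab visible at about (211,68) in the well; catch back up. I'll locate the lip and tab.

Run:
```python
from h import *
w=grab('wrist')
for uv in([70,13],[136,13],[203,13],[136,8],[136,18]): t=pts(w,uv)[0]; print(uv,(Y@t[:2]).round(4),t[2].round(4))
l,c=green(w)
for i,q,ce in c:
    v,u=np.where(l==i); p=pts(w,np.c_[u,v]); L=p[:,:2]@Y.T; k=p[:,2]>.05; print(q,ce.round(1),np.percentile(np.c_[L,p[:,2]],[5,50,95],axis=0).round(4).tolist())
```

```text
[70, 13] [0.5715 0.2563] 0.1491
[136, 13] [0.5726 0.233 ] 0.1474
[203, 13] [0.5726 0.2082] 0.1476
[136, 8] [0.5739 0.2327] 0.1481
[136, 18] [0.5704 0.2328] 0.1483
[203  46  17  52 666] [210.8  72.6] [[0.5628, 0.2129, 0.0681], [0.5708, 0.2144, 0.0921], [0.5819, 0.2182, 0.0941]]
[237 117  39  17 441] [256.  123.3] [[0.5427, 0.1767, 0.0492], [0.5467, 0.1887, 0.0638], [0.5502, 0.2005, 0.065]]
[ 237  134   41   42 1438] [255.6 155.1] [[0.5125, 0.1761, 0.0639], [0.5247, 0.1891, 0.0656], [0.5369, 0.2005, 0.0695]]
```

Request:
jog_arm(
  targets=[
    {"dx":6,"dy":-8,"dz":-6,"rx":0,"ry":0.02,"rz":0,"gripper":1},
    {"dx":16,"dy":-20,"dz":-10,"rx":0,"ry":0.05,"rz":0,"gripper":1},
    {"dx":28,"dy":-34,"dz":-12,"rx":0,"ry":0.09,"rz":0,"gripper":1},
    {"dx":42,"dy":-42,"dz":-12,"rx":0,"ry":0.12,"rz":0,"gripper":1},
    {"dx":56,"dy":-44,"dz":-12,"rx":0,"ry":0.15,"rz":0,"gripper":1},
    {"dx":66,"dy":-44,"dz":-12,"rx":0,"ry":0.153,"rz":0,"gripper":1},
    {"dx":71,"dy":-44,"dz":-12,"rx":0,"ry":0.153,"rz":0,"gripper":1},
    {"dx":73,"dy":-44,"dz":-12,"rx":0,"ry":0.153,"rz":0,"gripper":1},
  ],
)

```text
t: 5.12
eef_pos: [0.4533, 0.3716, 0.1348]
ee_rot: [3.141, -0.348, 0.279]
force: [-0.8, -0.8, 0.0]
width: 0.0008
gripper_force: 0.0
```

```bash
python3 -c "
from h import *;tip()"
```

```text
5.1167 [0.4533 0.3716 0.1348] [ 3.141 -0.348  0.279] [-0.8 -0.8  0. ] 0.0007720904798782521 [ 1.11  0.17 -0.82  0.66 -0.42  0.15]
tip local [0.5459 0.2318] 0.1142
```

Request:
jog_arm(
  targets=[
    {"dx":10,"dy":0,"dz":-4,"rx":0,"ry":0,"rz":0,"gripper":1},
    {"dx":17,"dy":0,"dz":-6.5,"rx":0,"ry":0,"rz":0,"gripper":1},
    {"dx":22,"dy":0,"dz":-8,"rx":0,"ry":0,"rz":0,"gripper":1},
    {"dx":28,"dy":0,"dz":-11.5,"rx":0,"ry":0,"rz":0,"gripper":1},
    {"dx":34,"dy":0,"dz":-15,"rx":0,"ry":0,"rz":0,"gripper":1},
    {"dx":40,"dy":0,"dz":-18.5,"rx":0,"ry":0,"rz":0,"gripper":1},
    {"dx":45,"dy":0,"dz":-21,"rx":0,"ry":0,"rz":0,"gripper":1},
    {"dx":48,"dy":0,"dz":-22.5,"rx":0,"ry":0,"rz":0,"gripper":1},
  ],
)

```text
t: 5.78
eef_pos: [0.4887, 0.3824, 0.1731]
ee_rot: [3.141, -0.349, 0.28]
force: [-0.8, 0.4, -1.0]
width: 0.0004
gripper_force: 0.2
```

```bash
python3 -c "
from h import *;tip();w=grab('wrist');save(w,'w4.png')"
```

```text
5.7833 [0.4887 0.3824 0.1731] [ 3.141 -0.349  0.28 ] [-0.8  0.4 -1. ] 0.0003774107070896325 [ 1.09  0.17 -0.67  0.5  -0.54  0.35]
tip local [0.5829 0.2324] 0.1524
```

View pics/w4.png

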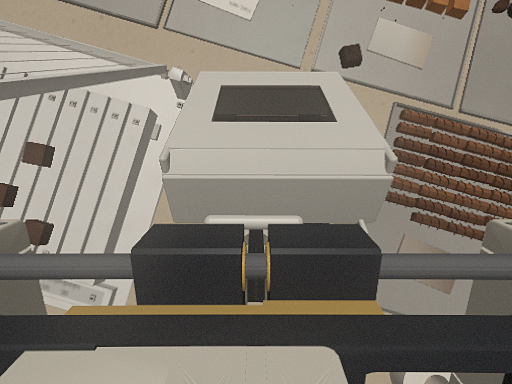

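The picture shows the fingers centred on the lip, which spans columns 205–300 at row 221, and the cover is rising. Continuing along the arc.

Request:
jog_arm(
  targets=[
    {"dx":9,"dy":0,"dz":-4,"rx":0,"ry":0,"rz":0,"gripper":1},
    {"dx":18,"dy":0,"dz":-7,"rx":0,"ry":0,"rz":0,"gripper":1},
    {"dx":27,"dy":0,"dz":-9.5,"rx":0,"ry":0,"rz":0,"gripper":1},
    {"dx":36,"dy":0,"dz":-11,"rx":0,"ry":0,"rz":0,"gripper":1},
    {"dx":45,"dy":0,"dz":-12,"rx":0,"ry":0,"rz":0,"gripper":1},
    {"dx":55,"dy":0,"dz":-12.5,"rx":0,"ry":0,"rz":0,"gripper":1},
    {"dx":65,"dy":0,"dz":-12.5,"rx":0,"ry":0,"rz":0,"gripper":1},
    {"dx":75,"dy":0,"dz":-12,"rx":0,"ry":0,"rz":0,"gripper":1},
  ],
)

```text
t: 6.5
eef_pos: [0.5528, 0.4007, 0.2097]
ee_rot: [3.141, -0.349, 0.28]
force: [-0.1, 0.2, 0.4]
width: 0.0005
gripper_force: 0.0
```

```bash
python3 -c "
from h import *;tip();prof(grab('top'))"
```

```text
6.5 [0.5528 0.4007 0.2097] [ 3.141 -0.349  0.28 ] [-0.1  0.2  0.4] 0.0005371458110730016 [ 1.02  0.23 -0.46  0.39 -0.65  0.55]
tip local [0.6495 0.2323] 0.1891
0.51 10 [-0.004  0.01   0.043]
0.52 10 [0.    0.051 0.056]
0.53 7 [0.052 0.054 0.058]
0.54 6 [0.053 0.056 0.058]
0.55 8 [0.054 0.061 0.067]
0.56 3 [0.064 0.065 0.066]
0.57 4 [0.02  0.048 0.09 ]
0.58 6 [0.016 0.019 0.021]
0.59 5 [0.019 0.023 0.26 ]
0.6 7 [0.017 0.021 0.074]
0.61 8 [0.02  0.032 0.083]
0.62 6 [0.025 0.073 0.089]
0.63 6 [0.018 0.058 0.239]
0.64 3 [0.016 0.023 0.057]
0.65 6 [0.021 0.038 0.285]
0.66 5 [0.018 0.02  0.182]
0.67 1 [0.022 0.022 0.022]
0.68 5 [0.058 0.062 0.065]
0.69 5 [0.06  0.204 0.205]
0.7 9 [0.072 0.199 0.201]
```

Request:
jog_arm(
  targets=[
    {"dx":-10,"dy":0,"dz":-8,"rx":0,"ry":-0.03,"rz":0,"gripper":1},
    {"dx":-25,"dy":-5,"dz":-18,"rx":0,"ry":-0.08,"rz":0,"gripper":1},
    {"dx":-42,"dy":-15,"dz":-28,"rx":0,"ry":-0.15,"rz":0,"gripper":1},
    {"dx":-60,"dy":-26,"dz":-38,"rx":0,"ry":-0.22,"rz":0,"gripper":1},
    {"dx":-76,"dy":-36,"dz":-47,"rx":0,"ry":-0.29,"rz":0,"gripper":1},
    {"dx":-88,"dy":-42,"dz":-53,"rx":0,"ry":-0.33,"rz":0,"gripper":1},
    {"dx":-95,"dy":-45,"dz":-56,"rx":0,"ry":-0.349,"rz":0,"gripper":1},
    {"dx":-97,"dy":-45,"dz":-56,"rx":0,"ry":-0.349,"rz":0,"gripper":1},
  ],
)

```text
t: 7.22
eef_pos: [0.4335, 0.4139, 0.2288]
ee_rot: [3.141, -0.0, 0.28]
force: [0.6, -0.1, -0.1]
width: 0.0005
gripper_force: 0.0
```

Run:
```python
from h import *
tip();w=grab('wrist');save(w,'w5.png')
l,c=green(w)
for i,q,ce in c:
    v,u=np.where(l==i); p=pts(w,np.c_[u,v]); L=p[:,:2]@Y.T; print(q,ce.round(1),np.percentile(np.c_[L,p[:,2]],[3,50,97],axis=0).round(4).tolist())
```

```text
7.2167 [0.4335 0.4139 0.2288] [ 3.141 -0.     0.28 ] [ 0.6 -0.1 -0.1] 0.0005378569303922029 [ 1.09  0.25 -0.19  0.   -1.13  0.76]
tip local [0.531  0.2779] 0.2068
[311 134  13  24 230] [317.4 145.1] [[0.5647, 0.2131, 0.0668], [0.5747, 0.2182, 0.0923], [0.5844, 0.2193, 0.0947]]
[325 162  25  11 191] [336.5 167.3] [[0.5425, 0.1767, 0.0469], [0.5483, 0.1893, 0.0637], [0.5509, 0.2013, 0.0654]]
[324 176  26  24 553] [335.9 188. ] [[0.5125, 0.176, 0.0633], [0.5252, 0.1896, 0.0656], [0.5374, 0.2014, 0.0698]]
```

View pics/w5.png

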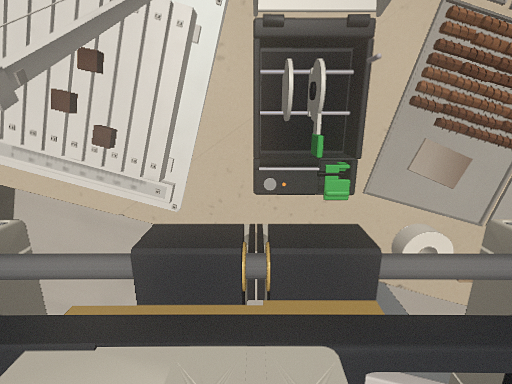

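The picture shows the cover resting back with the well open. The green tab is at about (318,146), and the fixed cheek is at about (289,90), behind and to its left. Lowering the fingertips to the left of the tab.

Request:
jog_arm(
  targets=[
    {"dx":15,"dy":8,"dz":10,"rx":0,"ry":0,"rz":0,"gripper":1},
    {"dx":32,"dy":20,"dz":30,"rx":0,"ry":0,"rz":0,"gripper":1},
    {"dx":40,"dy":28,"dz":55,"rx":0,"ry":0,"rz":0,"gripper":1},
    {"dx":40,"dy":29,"dz":80,"rx":0,"ry":0,"rz":0,"gripper":1},
    {"dx":40,"dy":29,"dz":105,"rx":0,"ry":0,"rz":0,"gripper":1},
    {"dx":40,"dy":29,"dz":123,"rx":0,"ry":0,"rz":0,"gripper":1},
    {"dx":40,"dy":29,"dz":131,"rx":0,"ry":0,"rz":0,"gripper":1},
    {"dx":40,"dy":29,"dz":132,"rx":0,"ry":0,"rz":0,"gripper":1},
  ],
)

```text
t: 7.93
eef_pos: [0.4796, 0.3948, 0.0948]
ee_rot: [3.138, 0.002, 0.28]
force: [-0.6, 0.2, 0.3]
width: 0.0004
gripper_force: 0.0
```

```bash
cat >> h.py <<'E'
def tab(f):
    l,c=green(f); v,u=np.where(l>0); p=pts(f,np.c_[u,v]); L=p[:,:2]@Y.T; k=(p[:,2]>.08)&(p[:,2]<.11)
    print('tab',k.sum(),np.percentile(np.c_[L,p[:,2]][k],[3,50,97],axis=0).round(4).tolist() if k.any() else '')
E
python3 -c "
from h import *;tip();tab(grab('wrist'));tab(grab('side'));tab(grab('top'))"
```

```text
7.9333 [0.4796 0.3948 0.0948] [3.138e+00 2.000e-03 2.800e-01] [-0.6  0.2  0.3] 0.0003644241076371902 [ 1.    0.41 -0.3   0.   -0.87  0.85]
tip local [0.57   0.2468] 0.0728
tab 17 [[0.584, 0.2143, 0.0806], [0.5847, 0.217, 0.0832], [0.5854, 0.2185, 0.0853]]
tab 15 [[0.5601, 0.2076, 0.0814], [0.5675, 0.2109, 0.0872], [0.5771, 0.2147, 0.094]]
tab 2 [[0.5673, 0.2153, 0.0949], [0.5745, 0.2161, 0.0959], [0.5817, 0.2168, 0.097]]
```

Request:
jog_arm(
  targets=[
    {"dx":0,"dy":4,"dz":0,"rx":0,"ry":0,"rz":0,"gripper":1},
    {"dx":0,"dy":9,"dz":0,"rx":0,"ry":0,"rz":0,"gripper":1},
    {"dx":0,"dy":14,"dz":0,"rx":0,"ry":0,"rz":0,"gripper":1},
    {"dx":0,"dy":19,"dz":0,"rx":0,"ry":0,"rz":0,"gripper":1},
    {"dx":0,"dy":24,"dz":0,"rx":0,"ry":0,"rz":0,"gripper":1},
    {"dx":0,"dy":29,"dz":0,"rx":0,"ry":0,"rz":0,"gripper":1},
    {"dx":0,"dy":33,"dz":0,"rx":0,"ry":0,"rz":0,"gripper":1},
    {"dx":0,"dy":35,"dz":0,"rx":0,"ry":0,"rz":0,"gripper":1},
  ],
)

```text
t: 8.75
eef_pos: [0.4902, 0.3623, 0.0973]
ee_rot: [3.141, -0.001, 0.28]
force: [-0.6, 1.7, 2.9]
width: 0.0004
gripper_force: 0.9
```

```bash
python3 -c "
from h import *;tip();tab(grab('wrist'));tab(grab('side'));tab(grab('top'))"
```

```text
8.75 [0.4902 0.3623 0.0973] [ 3.141e+00 -1.000e-03  2.800e-01] [-0.6  1.7  2.9] 0.0003677600764007993 [ 0.96  0.39 -0.32  0.   -0.86  0.89]
tip local [0.5713 0.2126] 0.0753
tab 12 [[0.5836, 0.1914, 0.0802], [0.5844, 0.1944, 0.0823], [0.5851, 0.1964, 0.0841]]
tab 14 [[0.5648, 0.1855, 0.0816], [0.5691, 0.19, 0.0886], [0.579, 0.1939, 0.0944]]
tab 0
```

Request:
jog_arm(
  targets=[
    {"dx":0,"dy":3,"dz":0,"rx":0,"ry":0,"rz":0,"gripper":1},
    {"dx":0,"dy":6,"dz":0,"rx":0,"ry":0,"rz":0,"gripper":1},
    {"dx":0,"dy":9,"dz":0,"rx":0,"ry":0,"rz":0,"gripper":1},
    {"dx":0,"dy":11,"dz":0,"rx":0,"ry":0,"rz":0,"gripper":1},
    {"dx":0,"dy":12.5,"dz":0,"rx":0,"ry":0,"rz":0,"gripper":1},
    {"dx":0,"dy":13.5,"dz":0,"rx":0,"ry":0,"rz":0,"gripper":1},
    {"dx":0,"dy":14,"dz":0,"rx":0,"ry":0,"rz":0,"gripper":1},
    {"dx":0,"dy":14,"dz":0,"rx":0,"ry":0,"rz":0,"gripper":1},
  ],
)

```text
t: 9.57
eef_pos: [0.4938, 0.3511, 0.097]
ee_rot: [-3.14, -0.002, 0.28]
force: [-1.9, 7.5, -2.6]
width: 0.0006
gripper_force: 3.9
```

```bash
python3 -c "
from h import *;tip();tab(grab('wrist'));tab(grab('side'))"
```

```text
9.5667 [0.4938 0.3511 0.097 ] [-3.14e+00 -2.00e-03  2.80e-01] [-1.9  7.5 -2.6] 0.0005867754507632855 [ 0.94  0.38 -0.33 -0.   -0.85  0.91]
tip local [0.5716 0.201 ] 0.075
tab 16 [[0.5847, 0.1805, 0.0811], [0.5855, 0.183, 0.0832], [0.5862, 0.185, 0.0855]]
tab 16 [[0.5643, 0.1748, 0.0802], [0.5726, 0.1786, 0.0864], [0.5806, 0.1816, 0.096]]
```

Request:
jog_arm(
  targets=[
    {"dx":0,"dy":0.5,"dz":0,"rx":0,"ry":0,"rz":0,"gripper":1},
    {"dx":0,"dy":0.5,"dz":0,"rx":0,"ry":0,"rz":0,"gripper":1},
    {"dx":0,"dy":1,"dz":0,"rx":0,"ry":0,"rz":0,"gripper":1},
    {"dx":0,"dy":1,"dz":0,"rx":0,"ry":0,"rz":0,"gripper":1},
    {"dx":0,"dy":1.5,"dz":0,"rx":0,"ry":0,"rz":0,"gripper":1},
    {"dx":0,"dy":1.5,"dz":0,"rx":0,"ry":0,"rz":0,"gripper":1},
    {"dx":0,"dy":1.5,"dz":0,"rx":0,"ry":0,"rz":0,"gripper":1},
    {"dx":0,"dy":1.5,"dz":0,"rx":0,"ry":0,"rz":0,"gripper":1},
  ],
)

```text
t: 10.33
eef_pos: [0.4941, 0.3498, 0.0969]
ee_rot: [-3.14, -0.002, 0.28]
force: [-2.7, 7.8, -2.2]
width: 0.0002
gripper_force: 4.2
```

Run:
```python
from h import *
tip();w=grab('wrist');tab(w);tab(grab('side'));save(w,'w6.png')
```

```text
10.3333 [0.4941 0.3498 0.0969] [-3.14e+00 -2.00e-03  2.80e-01] [-2.7  7.8 -2.2] 0.00020776673568618896 [ 0.94  0.38 -0.34 -0.   -0.85  0.91]
tip local [0.5716 0.1996] 0.0749
tab 16 [[0.5847, 0.1791, 0.0809], [0.5856, 0.1813, 0.0833], [0.586, 0.1837, 0.0849]]
tab 13 [[0.5667, 0.1742, 0.0813], [0.571, 0.1755, 0.0878], [0.576, 0.1796, 0.0949]]
```

View pics/w6.png

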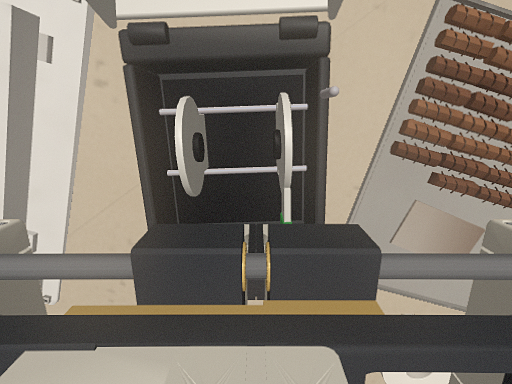

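The picture shows the fingertips on the tab at about (287,218), close to its stop. I'll push a little more and check that the printer hasn't moved.

Request:
jog_arm(
  targets=[
    {"dx":0,"dy":0.5,"dz":0,"rx":0,"ry":0,"rz":0,"gripper":1},
    {"dx":0,"dy":0.5,"dz":0,"rx":0,"ry":0,"rz":0,"gripper":1},
    {"dx":0,"dy":1,"dz":0,"rx":0,"ry":0,"rz":0,"gripper":1},
    {"dx":0,"dy":1,"dz":0,"rx":0,"ry":0,"rz":0,"gripper":1},
    {"dx":0,"dy":1.5,"dz":0,"rx":0,"ry":0,"rz":0,"gripper":1},
    {"dx":0,"dy":1.5,"dz":0,"rx":0,"ry":0,"rz":0,"gripper":1},
    {"dx":0,"dy":1.5,"dz":0,"rx":0,"ry":0,"rz":0,"gripper":1},
    {"dx":0,"dy":1.5,"dz":0,"rx":0,"ry":0,"rz":0,"gripper":1},
  ],
)

```text
t: 11.1
eef_pos: [0.4946, 0.3484, 0.097]
ee_rot: [-3.14, -0.002, 0.281]
force: [-2.2, 7.9, -2.4]
width: 0.0005
gripper_force: 4.2
```

```bash
cat >> h.py <<'E'
def rim(f):
    v,u=np.mgrid[0:384,0:512]; p=pts(f,np.c_[u.ravel(),v.ravel()]); L=p[:,:2]@Y.T
    o=[]
    for x in np.arange(.60,.67,.002):
        k=(abs(L[:,0]-x)<.002)&(abs(p[:,2]-.062)<.004)&(abs(L[:,1]-.222)<.075)
        if k.sum()>3: o.append([L[k,1].min(),L[k,1].max()])
    print('rim',np.median(o,0).round(4),np.mean(o,0).round(4))
E
python3 - <<'E'
from h import *
import pickle
tip();w=grab('wrist');tab(w);tab(grab('side'));rim(w);rim(pickle.load(open('w1.pkl','rb')))
E
```

```text
11.1 [0.4946 0.3484 0.097 ] [-3.14e+00 -2.00e-03  2.81e-01] [-2.2  7.9 -2.4] 0.00045845232183897364 [ 0.94  0.38 -0.34 -0.   -0.85  0.92]
tip local [0.5716 0.1981] 0.075
tab 17 [[0.5843, 0.1777, 0.0803], [0.5854, 0.1802, 0.0833], [0.586, 0.1825, 0.0849]]
tab 13 [[0.5659, 0.1729, 0.0817], [0.571, 0.175, 0.0851], [0.5778, 0.178, 0.0954]]
rim [0.1554 0.2726] [0.1555 0.2725]
rim [0.2806 0.2806] [0.2806 0.2806]
```

Request:
jog_arm(
  targets=[
    {"dx":0,"dy":-4,"dz":0,"rx":0,"ry":0,"rz":0,"gripper":1},
    {"dx":0,"dy":-10,"dz":0,"rx":0,"ry":0,"rz":0,"gripper":1},
    {"dx":0,"dy":-13,"dz":-10,"rx":0,"ry":0,"rz":0,"gripper":1},
    {"dx":-5,"dy":-20,"dz":-35,"rx":0,"ry":0,"rz":0,"gripper":1},
    {"dx":-15,"dy":-35,"dz":-65,"rx":0,"ry":0,"rz":0,"gripper":1},
    {"dx":-28,"dy":-55,"dz":-95,"rx":0,"ry":0,"rz":0,"gripper":1},
    {"dx":-38,"dy":-75,"dz":-120,"rx":0,"ry":0,"rz":0,"gripper":1},
    {"dx":-40,"dy":-80,"dz":-130,"rx":0,"ry":0,"rz":0,"gripper":1},
  ],
)

```text
t: 11.87
eef_pos: [0.4334, 0.415, 0.2321]
ee_rot: [-3.139, -0.005, 0.282]
force: [0.5, 0.8, 0.9]
width: 0.0005
gripper_force: 0.0
```

Run:
```python
from h import *
tip();w=grab('wrist');save(w,'w7.png');rim(w)
import pickle;pickle.dump(w,open('w7.pkl','wb'))
def g(f):
  l,c=green(f)
  for i,q,ce in c:
    v,u=np.where(l==i); p=pts(f,np.c_[u,v]); L=p[:,:2]@Y.T; print(q,ce.round(1),np.percentile(np.c_[L,p[:,2]],[3,50,97],axis=0).round(4).tolist())
g(w);print('top');a=grab('top');g(a);print('orig');a0,b0=pickle.load(open('f.pkl','rb'));g(a0)
print('side');b=grab('side');g(b);g(b0);pickle.dump((a,b),open('f2.pkl','wb'))
```

```text
11.8667 [0.4334 0.415  0.2321] [-3.139 -0.005  0.282] [0.5 0.8 0.9] 0.00046722284739234146 [ 1.09  0.24 -0.19  0.   -1.13  0.76]
tip local [0.5313 0.279 ] 0.2101
rim [0.1552 0.273 ] [0.1556 0.2729]
[346 134  17  24 301] [354.  144.9] [[0.5653, 0.16, 0.0473], [0.5754, 0.1823, 0.089], [0.5851, 0.1833, 0.0947]]
[336 161  25  12 194] [347.7 167.2] [[0.5428, 0.1651, 0.0474], [0.5491, 0.1776, 0.0638], [0.5523, 0.1899, 0.0651]]
[336 175  26  25 543] [347.6 187.5] [[0.5139, 0.1635, 0.0632], [0.5264, 0.1774, 0.0656], [0.5381, 0.1892, 0.07]]
top
[156 206   3   4   7] [156.9 207.4] [[0.5687, 0.1775, 0.0914], [0.5767, 0.1798, 0.0941], [0.5811, 0.1816, 0.097]]
[159 214   7   3   9] [162.1 214.9] [[0.5468, 0.1657, 0.05], [0.5494, 0.1735, 0.0648], [0.5514, 0.1861, 0.0671]]
[160 217   8   8  44] [163.4 220.4] [[0.5157, 0.1637, 0.0613], [0.5257, 0.1769, 0.0675], [0.5385, 0.1882, 0.0721]]
orig
[156 215   6   4  10] [158.3 216.3] [[0.5457, 0.179, 0.0556], [0.5485, 0.1913, 0.0657], [0.5507, 0.2001, 0.0706]]
[157 219   8   7  44] [160.3 221.8] [[0.5139, 0.1767, 0.0618], [0.525, 0.1892, 0.0681], [0.5379, 0.2005, 0.0723]]
side
[207 143   4   9  26] [208.3 146.9] [[0.5642, 0.1726, 0.0659], [0.5717, 0.175, 0.0798], [0.5802, 0.1794, 0.0932]]
[195 152  13   9  89] [201.4 156. ] [[0.5106, 0.1596, 0.0166], [0.5386, 0.1751, 0.0618], [0.5958, 0.2278, 0.0699]]
[192 151  11   9  65] [197.4 154.9] [[0.5106, 0.1715, 0.0342], [0.5286, 0.1878, 0.064], [0.5534, 0.2126, 0.07]]
```

Run:
```python
import cv2
a=cv2.imread('pics/w5.png')[0:210,230:400];b=cv2.imread('pics/w7.png')[0:210,230:400]
cv2.imwrite('pics/c.png',cv2.resize(cv2.hconcat([a,b]),None,fx=2.35,fy=2.35,interpolation=cv2.INTER_CUBIC))
```

```text
(no output)
```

View pics/c.png

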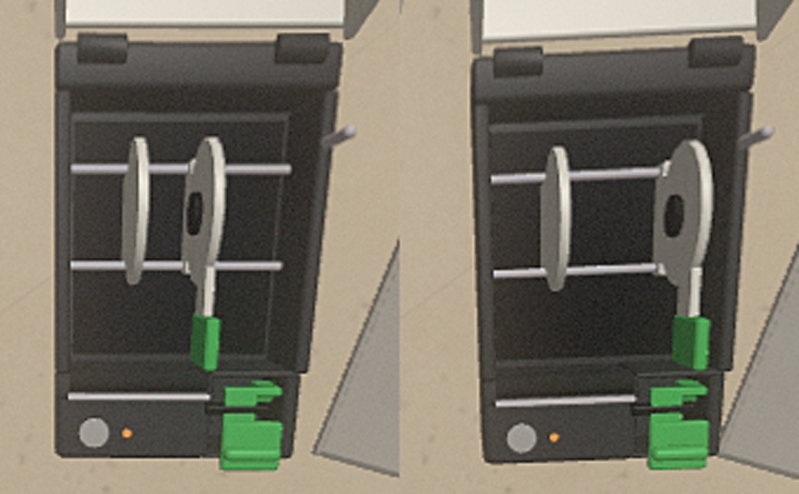

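The crops compare before and after the push. The guide is now well to the right, with its tab at about (691,340) in the crop. The printer as a whole has also turned slightly: the resistance stayed at about 8 N, so the guide hit its stop and the printer then pivoted. I'll measure the printer's present pose.

Run:
```python
from h import *
import pickle
w=pickle.load(open('w7.pkl','rb'))
v,u=np.mgrid[0:384,0:512]; p=pts(w,np.c_[u.ravel(),v.ravel()]); L=p[:,:2]@Y.T
lo=[];hi=[]
for x in np.arange(.565,.685,.003):
    k=(abs(L[:,0]-x)<.002)&(abs(p[:,2]-.062)<.004)&(abs(L[:,1]-.222)<.075)
    if k.sum()>3: lo.append([x,L[k,1].min()]);hi.append([x,L[k,1].max()])
for e in(lo,hi):
    e=np.array(e); f=np.polyfit(e[:,0],e[:,1],1); r=e[:,1]-np.polyval(f,e[:,0]); g=abs(r)<.0015
    f=np.polyfit(e[g,0],e[g,1],1); print(len(e),g.sum(),'slope',f[0],'y@.575',np.polyval(f,.575),'y@.63',np.polyval(f,.63))
# what stands to the right of the printer
for x in(.53,.55,.57): print(x,[(round(y,3),np.median(p[(abs(L[:,0]-x)<.003)&(abs(L[:,1]-y)<.003),2]).round(3)) for y in np.arange(.08,.16,.01)])
# fixed cheek & guide disc: z .08-.095 light
k=(p[:,2]>.078)&(p[:,2]<.098)&(L[:,0]>.6)&(L[:,0]<.66)&(abs(L[:,1]-.21)<.05); print(np.histogram(L[k,1],bins=np.arange(.16,.26,.004)))
```

```text
41 40 slope 0.035495547579819306 y@.575 0.15347725062725381 y@.63 0.15542950574414388
41 41 slope 0.04068508731309474 y@.575 0.2703317728854379 y@.63 0.27256945268765814
0.53 [(np.float64(0.08), np.float64(0.001)), (np.float64(0.09), np.float64(0.001)), (np.float64(0.1), np.float64(0.001)), (np.float64(0.11), np.float64(0.001)), (np.float64(0.12), np.float64(0.001)), (np.float64(0.13), np.float64(-0.001)), (np.float64(0.14), np.float64(nan)), (np.float64(0.15), np.float64(0.052))]
0.55 [(np.float64(0.08), np.float64(0.001)), (np.float64(0.09), np.float64(0.0)), (np.float64(0.1), np.float64(0.001)), (np.float64(0.11), np.float64(0.0)), (np.float64(0.12), np.float64(0.003)), (np.float64(0.13), np.float64(-0.001)), (np.float64(0.14), np.float64(nan)), (np.float64(0.15), np.float64(0.053))]
0.57 [(np.float64(0.08), np.float64(0.0)), (np.float64(0.09), np.float64(0.001)), (np.float64(0.1), np.float64(0.001)), (np.float64(0.11), np.float64(0.001)), (np.float64(0.12), np.float64(-0.001)), (np.float64(0.13), np.float64(-0.0)), (np.float64(0.14), np.float64(nan)), (np.float64(0.15), np.float64(nan))]
(array([ 25,   0,   0,   0,  12, 251,  98,   0,   0,   0,   0,   0,   0,
         0,   0,   0,   0,   0,  18, 207,  22,   0,   0,   0]), array([0.16 , 0.164, 0.168, 0.172, 0.176, 0.18 , 0.184, 0.188, 0.192,
       0.196, 0.2  , 0.204, 0.208, 0.212, 0.216, 0.22 , 0.224, 0.228,
       0.232, 0.236, 0.24 , 0.244, 0.248, 0.252, 0.256]))
  return _methods._mean(a, axis=axis, dtype=dtype,
  ret = ret.dtype.type(ret / rcount)
```

Request:
jog_arm(
  targets=[
    {"dx":8,"dy":20,"dz":0,"rx":0,"ry":0,"rz":0,"gripper":1},
    {"dx":18,"dy":50,"dz":5,"rx":0,"ry":0,"rz":0,"gripper":1},
    {"dx":28,"dy":85,"dz":10,"rx":0,"ry":0,"rz":0,"gripper":1},
    {"dx":36,"dy":118,"dz":20,"rx":0,"ry":0,"rz":0,"gripper":1},
    {"dx":40,"dy":140,"dz":40,"rx":0,"ry":0,"rz":0,"gripper":1},
    {"dx":40,"dy":150,"dz":65,"rx":0,"ry":0,"rz":0,"gripper":1},
    {"dx":40,"dy":152,"dz":85,"rx":0,"ry":0,"rz":0,"gripper":1},
    {"dx":40,"dy":152,"dz":95,"rx":0,"ry":0,"rz":0,"gripper":1},
  ],
)

```text
t: 12.68
eef_pos: [0.5132, 0.2737, 0.1281]
ee_rot: [3.138, 0.006, 0.277]
force: [-0.7, -0.9, -0.3]
width: 0.0006
gripper_force: 0.0
```

Run:
```python
from h import *
tip();w=grab('wrist');save(w,'w8.png')
v,u=np.mgrid[0:384,0:512]; p=pts(w,np.c_[u.ravel(),v.ravel()]); L=p[:,:2]@Y.T
for x in(.565,.58,.6): print(x,[(round(float(y),3),float(np.percentile(p[k,2],90).round(3))) for y in np.arange(.1,.17,.008) if (k:=(abs(L[:,0]-x)<.004)&(abs(L[:,1]-y)<.004)).sum()>2])
```

```text
12.6833 [0.5132 0.2737 0.1281] [3.138 0.006 0.277] [-0.7 -0.9 -0.3] 0.0006460939214730309 [ 0.83  0.32 -0.35  0.   -0.91  1.02]
tip local [0.5687 0.1211] 0.1061
0.565 [(0.1, 0.001), (0.108, 0.001), (0.116, 0.152), (0.124, 0.153), (0.132, 0.0), (0.14, 0.0), (0.148, 0.039), (0.156, 0.062), (0.164, 0.02)]
0.58 [(0.1, 0.001), (0.108, 0.006), (0.116, 0.139), (0.124, 0.14), (0.132, 0.0), (0.14, 0.001), (0.148, 0.001), (0.156, 0.062)]
0.6 [(0.1, 0.196), (0.108, 0.221), (0.116, 0.221), (0.124, 0.221), (0.132, 0.222), (0.14, 0.215), (0.148, 0.196), (0.156, 0.196), (0.164, 0.19)]
```

View pics/w8.png

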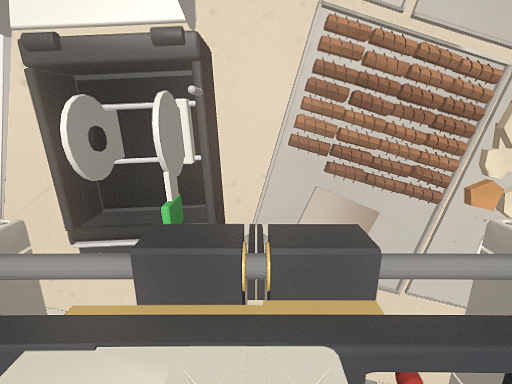

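The view from the right shows the guide's carriage at about (188,130), out against the rod ends by the well wall, so the guide is at its stop. Now I'll lower the fingertips beside the printer and ease it back.

Request:
jog_arm(
  targets=[
    {"dx":0,"dy":0,"dz":10,"rx":0,"ry":0,"rz":0,"gripper":1},
    {"dx":0,"dy":0,"dz":25,"rx":0,"ry":0,"rz":0,"gripper":1},
    {"dx":0,"dy":0,"dz":40,"rx":0,"ry":0,"rz":0,"gripper":1},
    {"dx":0,"dy":0,"dz":52,"rx":0,"ry":0,"rz":0,"gripper":1},
    {"dx":0,"dy":-4,"dz":60,"rx":0,"ry":0,"rz":0,"gripper":1},
    {"dx":0,"dy":-9,"dz":61,"rx":0,"ry":0,"rz":0,"gripper":1},
    {"dx":0,"dy":-12,"dz":61,"rx":0,"ry":0,"rz":0,"gripper":1},
    {"dx":0,"dy":-14,"dz":61,"rx":0,"ry":0,"rz":0,"gripper":1},
  ],
)

```text
t: 13.4
eef_pos: [0.51, 0.2902, 0.0711]
ee_rot: [3.139, 0.001, 0.281]
force: [1.3, -7.6, -3.0]
width: 0.0004
gripper_force: 3.2
```

```bash
python3 -c "
from h import *;tip();rim(grab('wrist'))"
```

```text
13.4 [0.51   0.2902 0.0711] [3.139e+00 1.000e-03 2.810e-01] [ 1.3 -7.6 -3. ] 0.000387417171791592 [ 0.85  0.39 -0.4   0.   -0.79  1.  ]
tip local [0.5703 0.1379] 0.0491
rim [0.1562 0.2685] [0.1561 0.246 ]
```

Request:
jog_arm(
  targets=[
    {"dx":0,"dy":-1,"dz":0,"rx":0,"ry":0,"rz":0,"gripper":1},
    {"dx":0,"dy":-2,"dz":0,"rx":0,"ry":0,"rz":0,"gripper":1},
    {"dx":0,"dy":-3,"dz":0,"rx":0,"ry":0,"rz":0,"gripper":1},
    {"dx":0,"dy":-4,"dz":0,"rx":0,"ry":0,"rz":0,"gripper":1},
    {"dx":0,"dy":-5,"dz":0,"rx":0,"ry":0,"rz":0,"gripper":1},
    {"dx":0,"dy":-6,"dz":0,"rx":0,"ry":0,"rz":0,"gripper":1},
    {"dx":0,"dy":-7,"dz":0,"rx":0,"ry":0,"rz":0,"gripper":1},
    {"dx":0,"dy":-8,"dz":0,"rx":0,"ry":0,"rz":0,"gripper":1},
  ],
)

```text
t: 14.12
eef_pos: [0.5072, 0.2959, 0.0711]
ee_rot: [3.138, 0.003, 0.279]
force: [-0.6, -9.8, 0.1]
width: 0.0004
gripper_force: 5.0
```

```bash
cat >> h.py <<'E'
def edges(w):
    v,u=np.mgrid[0:384,0:512]; p=pts(w,np.c_[u.ravel(),v.ravel()]); L=p[:,:2]@Y.T
    for side in(0,1):
        e=[]
        for x in np.arange(.565,.685,.003):
            k=(abs(L[:,0]-x)<.002)&(abs(p[:,2]-.062)<.004)&(abs(L[:,1]-.222)<.075)
            if k.sum()>3: e.append([x,L[k,1].max() if side else L[k,1].min()])
        e=np.array(e); f=np.polyfit(e[:,0],e[:,1],1)
        for _ in range(3): g=abs(e[:,1]-np.polyval(f,e[:,0]))<.0015; f=np.polyfit(e[g,0],e[g,1],1) if g.sum()>5 else f
        print('LR'[1-side],g.sum(),'slope',f[0].round(4),'y@.575',np.polyval(f,.575).round(4),'y@.63',np.polyval(f,.63).round(4))
E
python3 -c "
from h import *;tip();edges(grab('wrist'))"
```

```text
14.1167 [0.5072 0.2959 0.0711] [3.138e+00 3.000e-03 2.790e-01] [-0.6 -9.8  0.1] 0.00039662501116512195 [ 0.86  0.39 -0.4   0.   -0.79  0.99]
tip local [0.5692 0.144 ] 0.0491
R 2 slope -0.4364 y@.575 0.1919 y@.63 0.1679
L 3 slope -0.4453 y@.575 0.2835 y@.63 0.2591
```

Request:
jog_arm(
  targets=[
    {"dx":0,"dy":-0.5,"dz":0,"rx":0,"ry":0,"rz":0,"gripper":1},
    {"dx":0,"dy":-1,"dz":0,"rx":0,"ry":0,"rz":0,"gripper":1},
    {"dx":0,"dy":-1.5,"dz":0,"rx":0,"ry":0,"rz":0,"gripper":1},
    {"dx":0,"dy":-2,"dz":0,"rx":0,"ry":0,"rz":0,"gripper":1},
    {"dx":0,"dy":-2.5,"dz":0,"rx":0,"ry":0,"rz":0,"gripper":1},
    {"dx":0,"dy":-3,"dz":0,"rx":0,"ry":0,"rz":0,"gripper":1},
    {"dx":0,"dy":-3.5,"dz":0,"rx":0,"ry":0,"rz":0,"gripper":1},
    {"dx":0,"dy":-3.5,"dz":0,"rx":0,"ry":0,"rz":0,"gripper":1},
  ],
)

```text
t: 14.83
eef_pos: [0.5062, 0.299, 0.0711]
ee_rot: [3.138, 0.003, 0.279]
force: [-1.7, -10.3, -0.5]
width: 0.0009
gripper_force: 5.0
```

Request:
jog_arm(
  targets=[
    {"dx":0,"dy":5,"dz":0,"rx":0,"ry":0,"rz":0,"gripper":1},
    {"dx":0,"dy":14,"dz":0,"rx":0,"ry":0,"rz":0,"gripper":1},
    {"dx":0,"dy":20,"dz":-12,"rx":0,"ry":0,"rz":0,"gripper":1},
    {"dx":0,"dy":20,"dz":-40,"rx":0,"ry":0,"rz":0,"gripper":1},
    {"dx":-5,"dy":10,"dz":-75,"rx":0,"ry":0,"rz":0,"gripper":1},
    {"dx":-15,"dy":-15,"dz":-108,"rx":0,"ry":0,"rz":0,"gripper":1},
    {"dx":-25,"dy":-45,"dz":-130,"rx":0,"ry":0,"rz":0,"gripper":1},
    {"dx":-35,"dy":-75,"dz":-150,"rx":0,"ry":0,"rz":0,"gripper":1},
  ],
)

```text
t: 15.5
eef_pos: [0.4533, 0.3652, 0.2254]
ee_rot: [-3.139, -0.005, 0.279]
force: [1.4, 0.8, -1.1]
width: 0.0006
gripper_force: 0.0
```

```bash
cat >> h.py <<'E'
def g(f):
  l,c=green(f)
  for i,q,ce in c:
    v,u=np.where(l==i); p=pts(f,np.c_[u,v]); L=p[:,:2]@Y.T; print(q,np.percentile(np.c_[L,p[:,2]],[3,50,97],axis=0).round(4).tolist())
E
python3 -c "
from h import *;tip();w=grab('wrist');edges(w);g(w)"
```

```text
15.5 [0.4533 0.3652 0.2254] [-3.139 -0.005  0.279] [ 1.4  0.8 -1.1] 0.0005675583052176759 [ 1.01  0.22 -0.24  0.   -1.11  0.83]
tip local [0.5366 0.2257] 0.2034
R 41 slope -0.0074 y@.575 0.164 y@.63 0.1636
L 41 slope -0.0092 y@.575 0.2808 y@.63 0.2803
[287 140  10  25 196] [[0.5645, 0.1877, 0.0675], [0.5744, 0.1915, 0.0926], [0.5845, 0.1934, 0.0944]]
[278 168  24  11 190] [[0.5419, 0.1772, 0.0473], [0.5484, 0.1896, 0.0636], [0.5511, 0.2017, 0.0653]]
[277 182  26  24 542] [[0.5128, 0.1763, 0.0634], [0.5256, 0.1903, 0.0656], [0.5381, 0.2023, 0.0699]]
```

The printer is back within about 1 mm of where it started. Now a gentle press on the tab, to confirm it is at its stop.

Request:
jog_arm(
  targets=[
    {"dx":12,"dy":0,"dz":8,"rx":0,"ry":0,"rz":0,"gripper":1},
    {"dx":28,"dy":0,"dz":25,"rx":0,"ry":0,"rz":0,"gripper":1},
    {"dx":38,"dy":-4,"dz":50,"rx":0,"ry":0,"rz":0,"gripper":1},
    {"dx":38,"dy":-4,"dz":75,"rx":0,"ry":0,"rz":0,"gripper":1},
    {"dx":38,"dy":-4,"dz":100,"rx":0,"ry":0,"rz":0,"gripper":1},
    {"dx":38,"dy":-4,"dz":115,"rx":0,"ry":0,"rz":0,"gripper":1},
    {"dx":38,"dy":-4,"dz":122,"rx":0,"ry":0,"rz":0,"gripper":1},
    {"dx":38,"dy":-4,"dz":124,"rx":0,"ry":0,"rz":0,"gripper":1},
  ],
)

```text
t: 16.22
eef_pos: [0.4886, 0.3776, 0.0959]
ee_rot: [3.14, 0.001, 0.279]
force: [1.2, 0.6, 0.3]
width: 0.0007
gripper_force: 0.0
```

Request:
jog_arm(
  targets=[
    {"dx":0,"dy":3,"dz":0,"rx":0,"ry":0,"rz":0,"gripper":1},
    {"dx":0,"dy":6,"dz":0,"rx":0,"ry":0,"rz":0,"gripper":1},
    {"dx":0,"dy":9,"dz":0,"rx":0,"ry":0,"rz":0,"gripper":1},
    {"dx":0,"dy":12,"dz":0,"rx":0,"ry":0,"rz":0,"gripper":1},
    {"dx":0,"dy":14,"dz":0,"rx":0,"ry":0,"rz":0,"gripper":1},
    {"dx":0,"dy":15,"dz":0,"rx":0,"ry":0,"rz":0,"gripper":1},
    {"dx":0,"dy":16,"dz":0,"rx":0,"ry":0,"rz":0,"gripper":1},
    {"dx":0,"dy":16,"dz":0,"rx":0,"ry":0,"rz":0,"gripper":1},
  ],
)

```text
t: 16.88
eef_pos: [0.493, 0.363, 0.0972]
ee_rot: [3.141, -0.001, 0.28]
force: [0.3, 0.2, 0.1]
width: 0.0005
gripper_force: 0.0
```

```bash
python3 -c "
from h import *;tip();w=grab('wrist');tab(w);edges(w)"
```

```text
16.8833 [0.493  0.363  0.0972] [ 3.141e+00 -1.000e-03  2.800e-01] [0.3 0.2 0.1] 0.000549750730583119 [ 0.95  0.39 -0.32  0.   -0.86  0.9 ]
tip local [0.5741 0.2126] 0.0752
tab 0 
R 36 slope -0.0077 y@.575 0.1636 y@.63 0.1632
L 37 slope -0.0061 y@.575 0.2806 y@.63 0.2802
```

Request:
jog_arm(
  targets=[
    {"dx":0,"dy":0.5,"dz":0,"rx":0,"ry":0,"rz":0,"gripper":1},
    {"dx":0,"dy":1,"dz":0,"rx":0,"ry":0,"rz":0,"gripper":1},
    {"dx":0,"dy":1.5,"dz":0,"rx":0,"ry":0,"rz":0,"gripper":1},
    {"dx":0,"dy":2,"dz":0,"rx":0,"ry":0,"rz":0,"gripper":1},
    {"dx":0,"dy":2.5,"dz":0,"rx":0,"ry":0,"rz":0,"gripper":1},
    {"dx":0,"dy":3,"dz":0,"rx":0,"ry":0,"rz":0,"gripper":1},
    {"dx":0,"dy":3,"dz":0,"rx":0,"ry":0,"rz":0,"gripper":1},
    {"dx":0,"dy":3,"dz":0,"rx":0,"ry":0,"rz":0,"gripper":1},
  ],
)

```text
t: 17.6
eef_pos: [0.4937, 0.3602, 0.097]
ee_rot: [3.141, -0.0, 0.28]
force: [0.6, -0.5, 0.6]
width: 0.0003
gripper_force: 0.0
```

Request:
jog_arm(
  targets=[
    {"dx":0,"dy":0.2,"dz":0,"rx":0,"ry":0,"rz":0,"gripper":1},
    {"dx":0,"dy":0.4,"dz":0,"rx":0,"ry":0,"rz":0,"gripper":1},
    {"dx":0,"dy":0.6,"dz":0,"rx":0,"ry":0,"rz":0,"gripper":1},
    {"dx":0,"dy":0.8,"dz":0,"rx":0,"ry":0,"rz":0,"gripper":1},
    {"dx":0,"dy":1,"dz":0,"rx":0,"ry":0,"rz":0,"gripper":1},
    {"dx":0,"dy":1,"dz":0,"rx":0,"ry":0,"rz":0,"gripper":1},
    {"dx":0,"dy":1,"dz":0,"rx":0,"ry":0,"rz":0,"gripper":1},
    {"dx":0,"dy":1,"dz":0,"rx":0,"ry":0,"rz":0,"gripper":1},
  ],
)

```text
t: 18.27
eef_pos: [0.4939, 0.3596, 0.097]
ee_rot: [3.141, -0.001, 0.28]
force: [-1.5, 3.7, -0.8]
width: 0.0007
gripper_force: 1.8
```

```bash
python3 -c "
from h import *;tip();w=grab('wrist');tab(w);edges(w)"
```

```text
18.2667 [0.4939 0.3596 0.097 ] [ 3.141e+00 -1.000e-03  2.800e-01] [-1.5  3.7 -0.8] 0.0006750646547922809 [ 0.95  0.39 -0.32  0.   -0.86  0.9 ]
tip local [0.5741 0.209 ] 0.075
tab 0 
R 5 slope -0.1615 y@.575 0.1751 y@.63 0.1662
L 38 slope -0.0091 y@.575 0.2807 y@.63 0.2802
```

Request:
jog_arm(
  targets=[
    {"dx":0,"dy":0.2,"dz":0,"rx":0,"ry":0,"rz":0,"gripper":1},
    {"dx":0,"dy":0.4,"dz":0,"rx":0,"ry":0,"rz":0,"gripper":1},
    {"dx":0,"dy":0.6,"dz":0,"rx":0,"ry":0,"rz":0,"gripper":1},
    {"dx":0,"dy":0.7,"dz":0,"rx":0,"ry":0,"rz":0,"gripper":1},
    {"dx":0,"dy":0.7,"dz":0,"rx":0,"ry":0,"rz":0,"gripper":1},
    {"dx":0,"dy":0.7,"dz":0,"rx":0,"ry":0,"rz":0,"gripper":1},
    {"dx":0,"dy":0.7,"dz":0,"rx":0,"ry":0,"rz":0,"gripper":1},
    {"dx":0,"dy":0.7,"dz":0,"rx":0,"ry":0,"rz":0,"gripper":1},
  ],
)

```text
t: 18.98
eef_pos: [0.494, 0.3594, 0.0971]
ee_rot: [-3.141, -0.001, 0.28]
force: [-3.6, 6.0, -0.7]
width: 0.0002
gripper_force: 3.2
```

```bash
python3 -c "
from h import *;tip()"
```

```text
18.9833 [0.494  0.3594 0.0971] [-3.141e+00 -1.000e-03  2.800e-01] [-3.6  6.  -0.7] 0.0002457159420950831 [ 0.95  0.39 -0.32  0.   -0.86  0.9 ]
tip local [0.5741 0.2088] 0.0751
```

At nearly 7 N, well over its 2 N friction, the tab doesn't move, so it is at its stop. Backing off and checking.

Request:
jog_arm(
  targets=[
    {"dx":0,"dy":-3,"dz":0,"rx":0,"ry":0,"rz":0,"gripper":1},
    {"dx":0,"dy":-8,"dz":-3,"rx":0,"ry":0,"rz":0,"gripper":1},
    {"dx":0,"dy":-10,"dz":-20,"rx":0,"ry":0,"rz":0,"gripper":1},
    {"dx":-4,"dy":-10,"dz":-50,"rx":0,"ry":0,"rz":0,"gripper":1},
    {"dx":-15,"dy":-10,"dz":-80,"rx":0,"ry":0,"rz":0,"gripper":1},
    {"dx":-28,"dy":-10,"dz":-110,"rx":0,"ry":0,"rz":0,"gripper":1},
    {"dx":-36,"dy":-10,"dz":-128,"rx":0,"ry":0,"rz":0,"gripper":1},
    {"dx":-38,"dy":-10,"dz":-132,"rx":0,"ry":0,"rz":0,"gripper":1},
  ],
)

```text
t: 19.65
eef_pos: [0.4552, 0.3583, 0.2336]
ee_rot: [-3.14, -0.005, 0.281]
force: [0.2, -0.0, 0.3]
width: 0.0008
gripper_force: 0.0
```

Run:
```python
from h import *
import pickle
tip();w=grab('wrist');edges(w);g(w)
a=grab('top');a0,_=pickle.load(open('f.pkl','rb'))
d=cv2.absdiff(a['frame'],a0['frame']).max(2); n,l,s,c=cv2.connectedComponentsWithStats((d>40).astype(np.uint8)); print([x.tolist() for x in s[1:] if x[4]>12])
v,u=np.mgrid[150:240,110:190]; p=pts(a,np.c_[u.ravel(),v.ravel()]); L=p[:,:2]@Y.T
k=(abs(L[:,1]-.222)<.05)&(L[:,0]>.69)&(L[:,0]<.8)&(p[:,2]<.3)
for x in np.arange(.69,.8,.01):
    q=k&(abs(L[:,0]-x)<.005)
    if q.any(): print(round(x,3),p[q,2].min().round(3),p[q,2].max().round(3))
```

```text
19.65 [0.4552 0.3583 0.2336] [-3.14  -0.005  0.281] [ 0.2 -0.   0.3] 0.0008324480980789427 [ 1.01  0.21 -0.23  0.   -1.12  0.84]
tip local [0.5366 0.2185] 0.2116
R 39 slope -0.0076 y@.575 0.1639 y@.63 0.1635
L 41 slope -0.0099 y@.575 0.2807 y@.63 0.2802
[279 139   9  24 160] [[0.5644, 0.1877, 0.0734], [0.5753, 0.1911, 0.0928], [0.5846, 0.1934, 0.0945]]
[270 167  25  10 185] [[0.5415, 0.1772, 0.0475], [0.5482, 0.1894, 0.0634], [0.5511, 0.2016, 0.0649]]
[270 180  25  24 518] [[0.5125, 0.1761, 0.0634], [0.5257, 0.1902, 0.0655], [0.538, 0.2015, 0.0698]]
[[0, 155, 238, 229, 19660], [34, 285, 5, 5, 18], [43, 292, 12, 8, 65], [29, 296, 33, 21, 231], [270, 312, 6, 5, 15], [237, 324, 9, 12, 15], [284, 324, 5, 6, 15], [229, 344, 5, 7, 14], [265, 363, 17, 21, 215]]
0.69 0.058 0.071
0.7 0.062 0.213
0.71 0.058 0.22
0.72 -0.007 0.208
0.73 0.051 0.207
0.74 0.056 0.204
0.75 0.094 0.198
0.76 0.13 0.193
0.77 -0.003 0.179
0.78 -0.006 0.006
0.79 -0.002 0.004
0.8 -0.001 0.001
```

```bash
python3 -c "
from station import arm;print(arm.job_done())"
```

```text
the job is handed in; nothing more can be done
None
```

The catch was pressed and released, the cover rests fully open and the roll guide is at its outer stop, but pushing the guide slid the printer about 10 mm and turned it about 2°; I eased it back to within about 1 mm of its start before handing in.

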